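# Find the failed jar seal with the sprung-pin tester

## Robot

A 7-joint arm with a two-finger parallel gripper is mounted at the origin on the work surface; the furniture and walls round the work are solid. World frame = base frame: x ahead of the robot, y to its left, z up, the work surface at z = 0. Lengths are in m, angles in rad, forces in N, time in s.
With the tool pointing down it reaches from about 0.425 to 0.925 m from the base axis. Payload 6.8 kg.
Tool frame: the origin (TCP) lies on the centre line of the jaws, within the pads' length; the fingertips stand 25 mm ahead of it and the grasp point (between the pads) lies 6 mm ahead of it; z points along the fingers, y is the line along which they close (so a half turn about z gives the same grasp; the last joint's range is limited). The gripper opens to 85 mm and grips with 20 to 120 N. Pads are 22 mm wide; open, the fingers measure 114 mm over their backs; the gripper's body (76 mm by 85 mm) begins 54 mm behind the grasp point. The pads swing forward as they close: fully open they stand 13 mm farther back than shut.
Start: joints at [-1.332, 0.477, 0.022, 1.555, -0.011, 1.109, -0.083], TCP at [0.229, 0.635, 0.256] pointing down, gripper open.
Joint ranges: [-2.96, 2.96], [-0.34, 2.1], [-1.41, 1.46], [0.24, 2.44], [-1.37, 4.51], [0.17, 1.92], [-2.96, 2.96]. Speed limits (rad/s): [2.39, 2.39, 3.14, 3.14, 3.14, 3.14, 3.14].

## Interface

Orientations are given as a rotation vector (axis times angle).
In Python, from bench import telemetry, grab_frame, job gives the robot as it stands.
- The arm moves only by the tool apply_moves, never from a script. Its argument "rows" is a list of rows, each a list of 2 entries, a list of its own where there are three numbers: the shift along the tool's x, y, z each as a share of 250 mm, from -1 to 1, then the turn, a rotation vector about the tool's x, y, z each as a share of pi rad, from -1 to 1. A call has 1 to 10 rows; each row is the pose to reach, as a shift and turn from the pose commanded when the call began, along the tool's axes at that moment, turning the shorter way round; what a row does not reach only later rows make up. A row lasts 1/8 s, in which the tool goes at most 62.5 mm and 10.7 degrees, less where a joint would pass 70% of its speed; a pose out of reach is approached as far as the arm can. A call with a number of a shift or a turn outside -1 to 1 is refused whole. A call with a gripper value outside its range is refused whole. "jaw" is the gripper's target within -1 to 1 (fully open at 1, half-way at 0, shut at -1), set as the call begins (left out, the last holds). The fingers move at their own pace and stop on an object; "newtons" is the grip in N (left out, the last holds). Time passes only in rows, so rows that repeat a pose let the fingers close. It gives the time, the measured TCP pose, the force, the opening and the grip force at its end, in the units of the state.
- telemetry.get_obs(): the state, without advancing time (a new reading comes with each control period).
- grab_frame(name): name is "scene" or "top" or "wrist"; returns a dict with "frame" (420x560x3 uint8, red, green, blue), "vertical_fov" (degrees; the focal length in pixels is half the picture's height over the tangent of half this angle, whatever the lens; pixels are square), "cx", "cy" (the principal point, pixels), "origin" and "attitude" of the camera in the world. Camera axes: x right, y up, looking along -z (the intrinsics and any distortion apply to the point x, -y, -z); pixel columns grow to the right and rows downward; lengths in m; the calibration is good to about 2 mm. A picture is of the moment at which its call begins. There is no depth.
- job.hand_in(): hands the job in; it is judged then, once.
The state is a dict: "clock": time; "joints": joint angles; "qvel": joint speeds; "tau": joint torques, N m; "tcp_pos": TCP position; "orientation": TCP orientation; "contact_force": force on the tool from outside, world axes, zero at the start; "moment": the same for the moment, N m; "grip_width": finger opening in m; "gripper_force": force on a finger pad.
Only numpy, scipy, OpenCV 4.12 (cv2) and the standard library are available. Lean on these libraries where they do the work, as an engineer would, in place of code of your own. Each camera call takes 0.05 s, during which the arm holds its last target. There are 200 camera calls.

## Task

One of the three white-capped jars has a failed seal: its red rubber plug gives way under the pin and stays sunk, while a sound plug gives only about a millimetre. Take the blue tester from its wooden stand, press its sprung pin gently into the plugs (never drive the pin nearly all the way in) until you find the one that sinks, and leave the tester standing upright on that jar, its foot flush on the cap and its pin down in the sunken plug, without disturbing the little bottle.

Things in the scene. Friction and masses are not known exactly. Their poses are not given: they have to be found in the camera images.
- tester_grip (a point): the tester: an upright blue cylinder 30 mm across and 131 mm tall on a round foot 40 mm across (9 mm thick), 0.27 kg, on its stand. From the middle of the foot's underside a steel pin 8 mm across sticks out 14 mm downward. This point is on the axis 95 mm above the foot's underside; grip here; z up along the tester
- tester_foot (a point): the middle of the underside of the tester's foot (95 mm below tester_grip; the tip of the free pin is 14 mm below this point); z up along the tester. A sound plug yields about 1 mm at 9 N and springs back. The failed plug, in any one of the three jars, holds about 2 N, then slides down (about 4 N at 10 mm/s) by up to 16 mm and stays down
- tester_pin (a joint): how far the pin is pushed up into the tester, m: 0 = fully out, 0.014 = fully in (tip level with the foot). Its spring takes 0.9 N per mm from zero. Pushing it past 11.5 mm (about 10 N) spoils the test. On a failed plug the foot can be lowered flush onto the cap and stays there; let go on a sound plug, the foot stands about 11 mm above the cap
- stand: the tester's fixed stand: pale wooden block 66 x 66 x 40 mm with a hole 18 mm across and 25 mm deep in the middle of its top for the pin; origin at the centre of its underside. Stand and jars stand in a row from left to right, centres 100 mm or more apart; a high wall rises at the back edge of the worktop, x about 0.58
- jar_a_top (a point): one of three look-alike fixed glass jars 75 mm across with a white ribbed cap 78 mm across, its flat top 116 mm above the worktop. A round red rubber plug 22 mm across sits level with the top in a 24 mm hole in the cap's middle. This point is the middle of the cap's top, z up. 
- jar_b_top (a point): one of three look-alike fixed glass jars 75 mm across with a white ribbed cap 78 mm across, its flat top 116 mm above the worktop. A round red rubber plug 22 mm across sits level with the top in a 24 mm hole in the cap's middle. This point is the middle of the cap's top, z up. 
- jar_c_top (a point): one of three look-alike fixed glass jars 75 mm across with a white ribbed cap 78 mm across, its flat top 116 mm above the worktop. A round red rubber plug 22 mm across sits level with the top in a 24 mm hole in the cap's middle. This point is the middle of the cap's top, z up. 
- bottle: little brown dropper bottle with a black top, bystander, 33 mm across, 102 mm tall; origin at the centre of its underside
Not all that is in view belongs to the job. Of the things that look like the part that bears tester_grip, the larger one is meant.

How it is judged:
On the way, in this order (a step that is already met when the one before it is completed fails the run):
1. the tester has been lifted clear of its stand (z of tester_foot in the frame of stand above 0.07 m), for 0.1 s.
2. the tester's pin is pressed into a jar's plug (pin pushed in by more than 2.5 mm, on the plug, upright) (value of joint tester_pin above 0.0025 m and angle between tester_foot's own z axis and vertical below 0.15 rad and ((horizontal distance between tester_foot and jar_a_top below 0.01 m and z of tester_foot in the frame of jar_a_top below 0.016 m) or (horizontal distance between tester_foot and jar_b_top below 0.01 m and z of tester_foot in the frame of jar_b_top below 0.016 m) or (horizontal distance between tester_foot and jar_c_top below 0.01 m and z of tester_foot in the frame of jar_c_top below 0.016 m))), for 0.1 s.
At the end, for the whole second after the job is handed in: the tester stands upright (within 0.08 rad), released, on the jar whose plug has sunk: its foot within 4 mm of flush with the cap's top and within 8 mm of its middle, its pin out in the sunken plug (pushed in by less than 6 mm) (((horizontal distance between tester_foot and jar_a_top below 0.008 m and z of tester_foot in the frame of jar_a_top between -0.003 and 0.004 m) or (horizontal distance between tester_foot and jar_b_top below 0.008 m and z of tester_foot in the frame of jar_b_top between -0.003 and 0.004 m) or (horizontal distance between tester_foot and jar_c_top below 0.008 m and z of tester_foot in the frame of jar_c_top between -0.003 and 0.004 m)) and angle between tester_foot's own z axis and vertical below 0.08 rad and value of joint tester_pin below 0.006 m); the robot touches nothing.
It fails at once if the pin is pushed more than 11.5 mm into the tester (value of joint tester_pin above 0.0115 m).
It fails at once if the little bottle is moved by more than 20 mm (distance of bottle from where it was at the start of the episode above 0.02 m).
It also fails if it takes over 64 s, if anything falls off the work surface, if the arm or the gripper's body presses on something with over 40 N, if the wrist force passes 120 N, or if a joint passes its speed limit or range.

## Working session

There is one attempt and no reset: what is moved stays moved. The work goes in short steps, Python scripts to look and compute and a tool call to move; the robot and the scene stay as the last step left them, time stands still between calls to the robot, and variables do not carry over. Pictures are saved under pics/ and viewed, at most 10 in all, crops included, and the job is handed in when it is done.

Besides the shell and the picture viewer there is one more tool, called after "Emit:" by a JSON object that holds its "name" and its "arguments", one argument or row to a line. apply_moves: Moves the arm, as the interface text tells. Its arguments: {"type":"object","properties":{"rows":{"type":"array"},"jaw":{"type":"number"},"newtons":{"type":"number"}},"required":["rows"]}

```bash
mkdir -p pics; python3 - <<'E'
from bench import telemetry, grab_frame
import cv2,json
o=telemetry.get_obs();print({k:o[k] for k in('clock','tcp_pos','orientation','contact_force','grip_width')})
for n in('scene','top'):
    f=grab_frame(n);cv2.imwrite(f'pics/{n}0.png',f['frame'][:,:,::-1])
    print(n,{k:v for k,v in f.items() if k!='frame'})
E
```

```text
{'clock': 0.0, 'tcp_pos': array([0.22927283, 0.63427824, 0.25528864]), 'orientation': array([-5.42014808e-01, -3.09429483e+00,  2.94587039e-03]), 'contact_force': array([ 0.37495583,  0.04527547, -0.61649019]), 'grip_width': 0.08542052532610822}
scene {'vertical_fov': 55.987638505255376, 'cx': 277.1575039353407, 'cy': 209.7539896490615, 'origin': array([0.39384356, 0.45026321, 0.79478592]), 'attitude': array([ 0.10835507, -0.90261764, -2.80194979])}
top {'vertical_fov': 51.48713857374454, 'cx': 279.90530772680023, 'cy': 212.7456729275792, 'origin': array([ 0.28174311, -0.04125013,  0.95504094]), 'attitude': array([ 0.20462729, -0.18702806, -1.50715379])}
```

View pics/scene0.png

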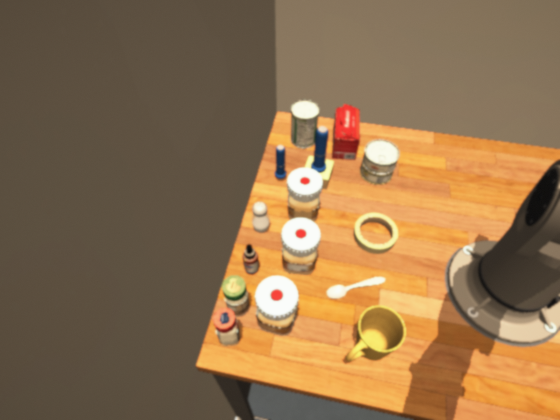

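View pics/top0.png

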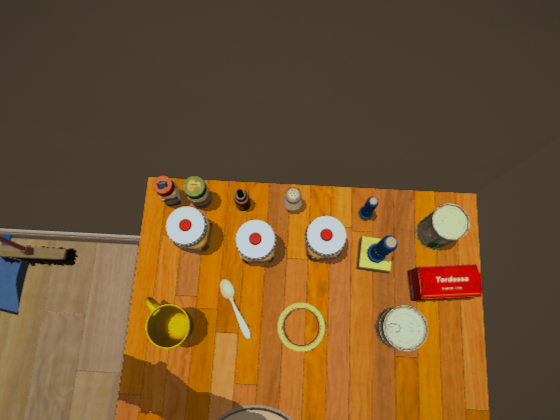

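```bash
cat > h.py <<'E'
import numpy as np
from scipy.spatial.transform import Rotation as R
def ray(f,u,v):
    fl=210/np.tan(np.radians(f['vertical_fov']/2))
    d=np.array([(u-f['cx'])/fl,-(v-f['cy'])/fl,-1])
    return R.from_rotvec(f['attitude']).apply(d)
def onz(f,u,v,z):
    d=ray(f,u,v);o=f['origin'];return (o+d*(z-o[2])/d[2]).round(4)
def proj(f,p):
    fl=210/np.tan(np.radians(f['vertical_fov']/2))
    c=R.from_rotvec(f['attitude']).inv().apply(np.array(p)-f['origin'])
    return (f['cx']-fl*c[0]/c[2], f['cy']+fl*c[1]/c[2])
E
python3 - <<'E'
from bench import grab_frame
from h import *
import cv2
fs={n:grab_frame(n) for n in('top','scene')}
for n,f in fs.items():
    im=f['frame'].astype(int)
    m=((im[:,:,0]>150)&(im[:,:,1]<60)&(im[:,:,2]<60)).astype(np.uint8)
    k,l,s,c=cv2.connectedComponentsWithStats(m)
    for i in range(1,k):
        if 30<s[i,4]<400: print(n,c[i].round(1),s[i,4],onz(f,*c[i],.116))
f=fs['top']; cv2.imwrite('pics/crop1.png',cv2.resize(f['frame'][180:280,340:480,::-1],(784,560),interpolation=cv2.INTER_CUBIC))
f2=fs['scene']; cv2.imwrite('pics/crop2.png',cv2.resize(f2['frame'][110:210,260:360,::-1],(600,600),interpolation=cv2.INTER_CUBIC))
E
```

```text
top [184.7 224.5] 81 [0.4625 0.161  0.116 ]
top [326.1 234.4] 84 [ 0.4578 -0.1186  0.116 ]
top [254.7 238.4] 83 [0.4423 0.0207 0.116 ]
scene [344.1 127.2] 295 [ 0.3911 -0.3076  0.116 ]
```

View pics/crop1.png

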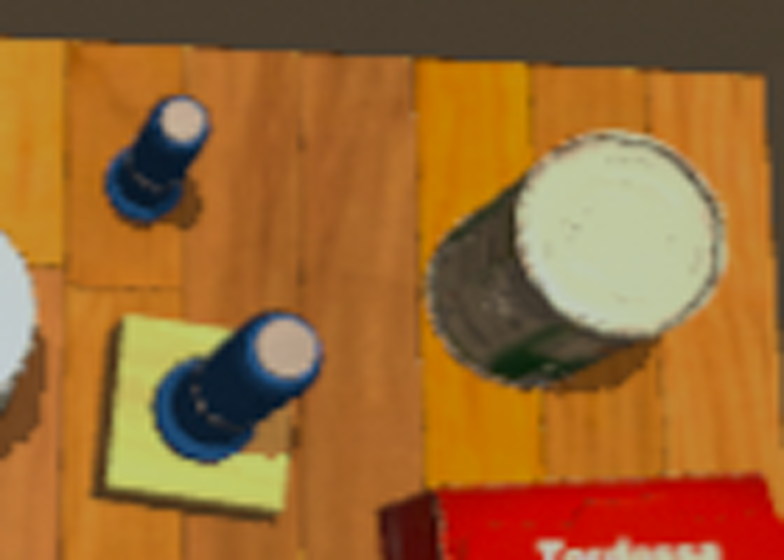

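View pics/crop2.png

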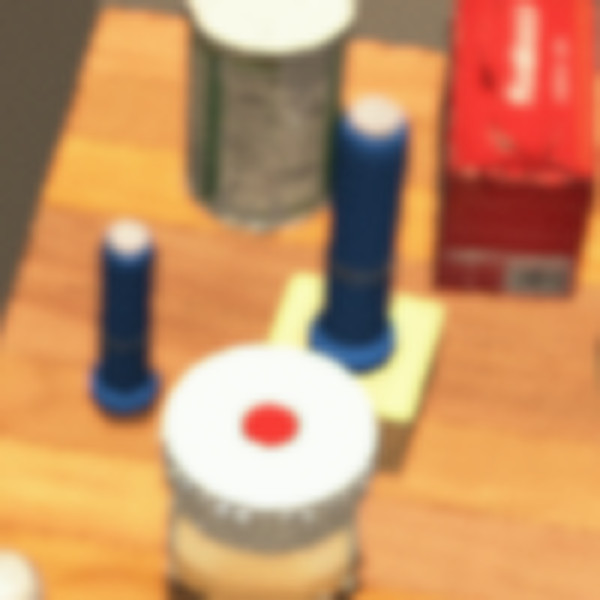

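```bash
python3 - <<'E'
from bench import grab_frame,telemetry
from h import *
t=grab_frame('top');s=grab_frame('scene')
print('plugs',[onz(s,*p,.116) for p in((305,180.8),(300.5,234),(277,296))])
print('tester top',onz(t,391.6,242,.171),onz(s,260+376/6,110+113/6,.171))
print('foot rim top',onz(t,340+205/5.6,180+408/5.6,.049),onz(s,260+352/6,110+345/6,.049))
print('small top',onz(t,340+184/5.6,180+120/5.6,.11),'base',onz(t,340+144/5.6,180+190/5.6,.0))
print('can top',onz(t,340+622/5.6,180+232/5.6,.1),onz(t,445,226,.13))
print('bottle base',onz(t,242,204,.0))
o=telemetry.get_obs();M=R.from_rotvec(o['orientation']).as_matrix();print(M.round(3),o['clock'])
E
```

```text
plugs [array([ 0.4573, -0.1172,  0.116 ]), array([0.4428, 0.023 , 0.116 ]), array([0.4616, 0.1636, 0.116 ])]
tester top [ 0.4387 -0.2333  0.171 ] [ 0.4385 -0.2313  0.171 ]
foot rim top [ 0.4383 -0.2317  0.049 ] [ 0.4372 -0.2231  0.049 ]
small top [ 0.532  -0.2113  0.11  ] base [ 0.5343 -0.2174  0.    ]
can top [ 0.5016 -0.3705  0.1   ] [ 0.4841 -0.3468  0.13  ]
bottle base [0.5424 0.0638 0.    ]
[[-0.94   0.34  -0.   ]
 [ 0.34   0.94  -0.001]
 [ 0.    -0.001 -1.   ]] 0.3
```

Emit:
{"name": "apply_moves", "arguments": {
  "rows": [
    [[-0.97,-0.43,0],[0,0,0.389]],
    [[-0.97,-0.43,0],[0,0,0.389]],
    [[-0.97,-0.43,0],[0,0,0.389]],
    [[-0.97,-0.43,0],[0,0,0.389]],
    [[-0.97,-0.43,0],[0,0,0.389]],
    [[-0.97,-0.43,0],[0,0,0.389]],
    [[-0.97,-0.43,0],[0,0,0.389]],
    [[-0.97,-0.43,0],[0,0,0.389]]
  ],
  "jaw": 1
}}

```text
clock: 1.3
tcp_pos: [0.4208, 0.4514, 0.2562]
orientation: [2.218, 2.225, -0.0]
contact_force: [-0.2, 0.2, 0.1]
grip_width: 0.0856
gripper_force: 0.0
```

Emit:
{"name": "apply_moves", "arguments": {
  "rows": [
    [[-1,0.25,0],[0,0,0]],
    [[-1,0.25,0],[0,0,0]],
    [[-1,0.25,0],[0,0,0]],
    [[-1,0.25,0],[0,0,0]],
    [[-1,0.25,0],[0,0,0]]
  ]
}}

```text
clock: 1.92
tcp_pos: [0.4851, 0.1961, 0.2568]
orientation: [2.225, 2.216, -0.0]
contact_force: [-0.4, 0.9, -1.1]
grip_width: 0.0853
gripper_force: 0.0
```

Emit:
{"name": "apply_moves", "arguments": {
  "rows": [
    [[-1,0,0],[0,0,0]],
    [[-1,0,0],[0,0,0]],
    [[-1,0,0],[0,0,0]],
    [[-1,0,0],[0,0,0]],
    [[-1,0,0],[0,0,0]]
  ]
}}

```text
clock: 2.55
tcp_pos: [0.4841, -0.0531, 0.2567]
orientation: [2.225, 2.216, -0.0]
contact_force: [0.1, 0.1, -0.1]
grip_width: 0.0856
gripper_force: 0.0
```

Emit:
{"name": "apply_moves", "arguments": {
  "rows": [
    [[-0.73,-0.18,0],[0,0,0]],
    [[-0.73,-0.18,0],[0,0,0]],
    [[-0.73,-0.18,0],[0,0,0]],
    [[-0.73,-0.18,0],[0,0,0]],
    [[-0.73,-0.18,0],[0,0,0]]
  ]
}}

```text
clock: 3.18
tcp_pos: [0.4406, -0.2297, 0.2561]
orientation: [-2.216, -2.226, -0.001]
contact_force: [0.2, 1.0, 0.3]
grip_width: 0.0855
gripper_force: 0.0
```

```bash
python3 - <<'E'
from bench import grab_frame,telemetry
from h import *
import cv2
f=grab_frame('wrist');o=telemetry.get_obs()
print(o['tcp_pos'],o['joints'].round(2) if hasattr(o['joints'],'round') else o['joints'])
np.save('w1.npy',{k:v for k,v in f.items() if k!='frame'},allow_pickle=True)
cv2.imwrite('pics/w1.png',f['frame'][:,:,::-1])
print(f['origin'],f['vertical_fov'],'pred tester top',proj(f,[.4386,-.232,.171]),'plugA',proj(f,[.4575,-.118,.116]))
E
```

```text
[ 0.44080247 -0.22904622  0.25607823] [-0.26  0.21  0.71  2.01 -0.16  0.98  0.54]
[ 0.4396286  -0.14491187  0.37321973] 67.50235752159405 pred tester top (np.float64(280.8205934574402), np.float64(235.00435355409695)) plugA (np.float64(306.9224094878823), np.float64(65.39702532782556))
```

View pics/w1.png

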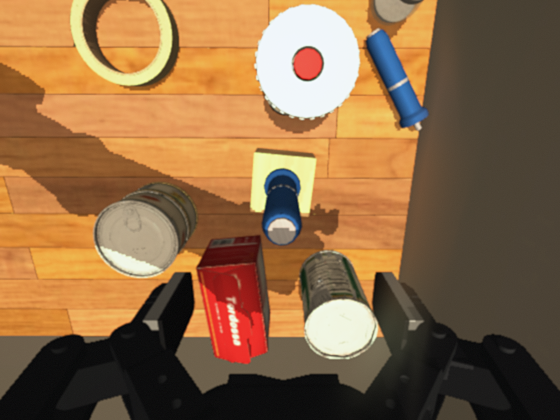

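Emit:
{"name": "apply_moves", "arguments": {
  "rows": [
    [[0,-0.008,0.25],[0,0,0]],
    [[0,-0.008,0.46],[0,0,0]],
    [[0,-0.008,0.46],[0,0,0]],
    [[0,-0.008,0.46],[0,0,0]],
    [[0,-0.008,0.46],[0,0,0]]
  ]
}}

```text
clock: 3.85
tcp_pos: [0.4395, -0.2313, 0.1434]
orientation: [2.216, 2.222, 0.004]
contact_force: [-0.4, 0.1, 1.2]
grip_width: 0.0855
gripper_force: 0.0
```

Emit:
{"name": "apply_moves", "arguments": {
  "rows": [
    [[0,0,0],[0,0,0]],
    [[0,0,0],[0,0,0]],
    [[0,0,0],[0,0,0]],
    [[0,0,0],[0,0,0]],
    [[0,0,0],[0,0,0]],
    [[0,0,0],[0,0,0]],
    [[0,0,0],[0,0,0]],
    [[0,0,0],[0,0,0]]
  ],
  "jaw": -1,
  "newtons": 50
}}

```text
clock: 4.85
tcp_pos: [0.4383, -0.2313, 0.1417]
orientation: [2.219, 2.223, 0.001]
contact_force: [1.2, 0.8, 5.2]
grip_width: 0.0288
gripper_force: 49.2
```

Emit:
{"name": "apply_moves", "arguments": {
  "rows": [
    [[0,0,-0.12],[0,0,0]],
    [[0,0,-0.24],[0,0,0]],
    [[0,0,-0.4],[0,0,0]],
    [[0,0,-0.52],[0,0,0]],
    [[0,0,-0.52],[0,0,0]],
    [[0,0,-0.52],[0,0,0]],
    [[0,0,-0.52],[0,0,0]]
  ]
}}

```text
clock: 5.72
tcp_pos: [0.4368, -0.2307, 0.2698]
orientation: [-2.218, -2.222, 0.003]
contact_force: [-0.5, 0.4, -2.7]
grip_width: 0.029
gripper_force: 50.1
```

```bash
python3 - <<'E'
from bench import grab_frame,telemetry
from h import *
import cv2
f=grab_frame('wrist');o=telemetry.get_obs()
print(o['tcp_pos'],o['orientation'],o['contact_force'])
p=o['tcp_pos']
print('pred foot',proj(f,p+[0,0,-.1017]),'pin',proj(f,p+[0,0,-.1157]),'plugA',proj(f,[.4575,-.118,.116]))
im=f['frame'].astype(int)
m=((im[:,:,0]>150)&(im[:,:,1]<70)&(im[:,:,2]<70)).astype(np.uint8)
k,l,s,c=cv2.connectedComponentsWithStats(m)
for i in range(1,k):
    if s[i,4]>200: print(c[i].round(1),s[i],onz(f,*c[i],.116))
cv2.imwrite('pics/w2.png',f['frame'][:,:,::-1])
E
```

```text
[ 0.43693561 -0.23084875  0.26995388] [-2.21793447 -2.22186374  0.00265161] [-0.35977208  0.10252667 -2.64853754]
pred foot (np.float64(284.2393100690117), np.float64(223.4958297635366)) pin (np.float64(284.21759738867456), np.float64(217.05705567325919)) plugA (np.float64(310.7712592742535), np.float64(65.74943599414505))
```

View pics/w2.png

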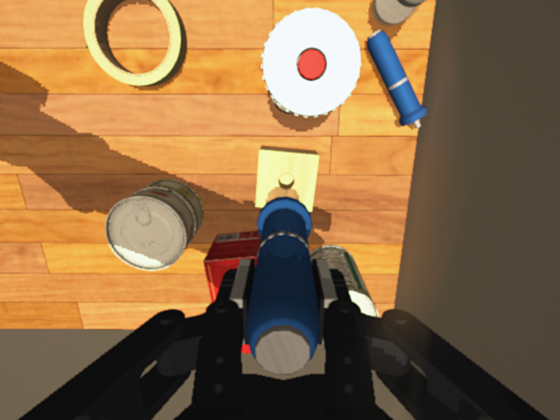

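Emit:
{"name": "apply_moves", "arguments": {
  "rows": [
    [[0.227,0.042,0],[0,0,0]],
    [[0.454,0.084,0],[0,0,0]],
    [[0.454,0.084,0],[0,0,0]],
    [[0.454,0.084,0],[0,0,0]],
    [[0.454,0.084,0.12],[0,0,0]],
    [[0.454,0.084,0.12],[0,0,0]],
    [[0.454,0.084,0.12],[0,0,0]],
    [[0.454,0.084,0.12],[0,0,0]]
  ]
}}

```text
clock: 6.78
tcp_pos: [0.459, -0.1182, 0.2422]
orientation: [2.22, 2.222, 0.002]
contact_force: [0.7, -0.0, -2.4]
grip_width: 0.0292
gripper_force: 50.2
```

```bash
python3 - <<'E'
from bench import grab_frame,telemetry
from h import *
import cv2
fs=[grab_frame(n) for n in('wrist','scene')];o=telemetry.get_obs()
print(o['tcp_pos'],o['orientation'],o['contact_force'])
p=o['tcp_pos'];f=fs[1];u,v=map(int,proj(f,p-[0,0,.1]));print(u,v)
a=cv2.resize(fs[0]['frame'][140:340,180:380,::-1],(400,400));b=cv2.resize(f['frame'][v-50:v+50,u-50:u+50,::-1],(400,400),interpolation=cv2.INTER_CUBIC)
cv2.imwrite('pics/w3.png',np.hstack([a,b]))
E
```

```text
[ 0.45896002 -0.11785376  0.24200372] [2.21904523e+00 2.22263454e+00 1.66748310e-03] [-0.47558423 -0.3103112  -2.63973552]
304 172
```

View pics/w3.png

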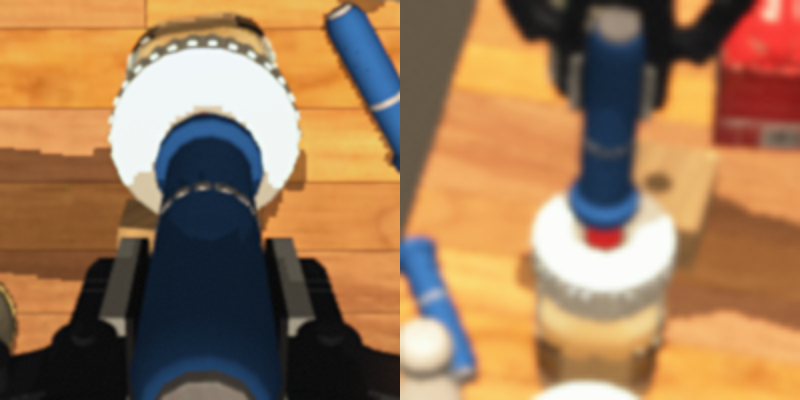

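Emit:
{"name": "apply_moves", "arguments": {
  "rows": [
    [[0,-0.003,0.03],[0,0,0]],
    [[0,-0.003,0.045],[0,0,0]],
    [[0,-0.003,0.06],[0,0,0]],
    [[0,-0.003,0.06],[0,0,0]],
    [[0,-0.003,0.06],[0,0,0]]
  ]
}}

```text
clock: 7.5
tcp_pos: [0.4577, -0.1176, 0.2264]
orientation: [-2.219, -2.223, 0.0]
contact_force: [-1.8, 0.6, 1.1]
grip_width: 0.0289
gripper_force: 50.5
```

Emit:
{"name": "apply_moves", "arguments": {
  "rows": [
    [[0,0,0],[0,0,0]],
    [[0,0,0],[0,0,0]],
    [[0,0,0],[0,0,0]]
  ]
}}

```text
clock: 7.88
tcp_pos: [0.4577, -0.1176, 0.2263]
orientation: [-2.219, -2.223, -0.0]
contact_force: [-1.4, 1.5, 2.6]
grip_width: 0.0289
gripper_force: 50.5
```

Emit:
{"name": "apply_moves", "arguments": {
  "rows": [
    [[0,0,0.01],[0,0,0]],
    [[0,0,0.01],[0,0,0]],
    [[0,0,0.01],[0,0,0]],
    [[0,0,0.01],[0,0,0]],
    [[0,0,0.01],[0,0,0]],
    [[0,0,0.01],[0,0,0]],
    [[0,0,0.01],[0,0,0]],
    [[0,0,0.01],[0,0,0]]
  ]
}}

```text
clock: 8.88
tcp_pos: [0.4578, -0.1176, 0.2238]
orientation: [-2.219, -2.223, -0.0]
contact_force: [-2.4, 0.5, 3.2]
grip_width: 0.0292
gripper_force: 50.6
```

Emit:
{"name": "apply_moves", "arguments": {
  "rows": [
    [[0,0,-0.08],[0,0,0]],
    [[0,0,-0.16],[0,0,0]],
    [[0.2,-0.02,-0.16],[0,0,0]],
    [[0.4,-0.04,-0.16],[0,0,0]],
    [[0.559,-0.06,-0.16],[0,0,0]],
    [[0.559,-0.06,-0.16],[0,0,0]],
    [[0.559,-0.06,-0.08],[0,0,0]],
    [[0.559,-0.06,-0.08],[0,0,0]],
    [[0.559,-0.06,-0.08],[0,0,0]],
    [[0.559,-0.06,-0.08],[0,0,0]]
  ]
}}

```text
clock: 10.12
tcp_pos: [0.443, 0.0218, 0.2443]
orientation: [2.22, 2.222, 0.001]
contact_force: [-0.9, 0.1, -2.6]
grip_width: 0.0287
gripper_force: 50.2
```

```bash
python3 - <<'E'
from bench import grab_frame,telemetry
from h import *
import cv2
fs=[grab_frame(n) for n in('wrist','scene')];o=telemetry.get_obs()
print(o['tcp_pos'],o['orientation'],o['contact_force'])
p=o['tcp_pos'];f=fs[1];u,v=map(int,proj(f,p-[0,0,.1]));print(u,v)
a=cv2.resize(fs[0]['frame'][140:340,180:380,::-1],(400,400));b=cv2.resize(f['frame'][v-50:v+50,u-50:u+50,::-1],(400,400),interpolation=cv2.INTER_CUBIC)
cv2.imwrite('pics/w4.png',np.hstack([a,b]))
E
```

```text
[0.44283672 0.02196129 0.24423354] [2.21953324e+00 2.22287451e+00 1.32652435e-03] [ 0.05950826  0.05790206 -2.16977275]
301 225
```

View pics/w4.png

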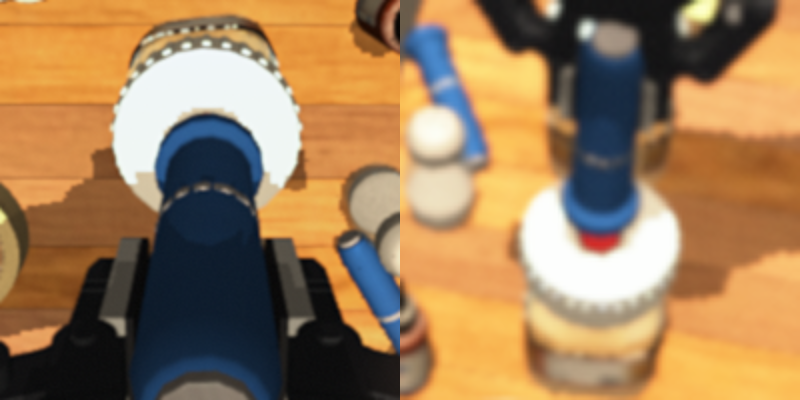

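Emit:
{"name": "apply_moves", "arguments": {
  "rows": [
    [[0,0,0.03],[0,0,0]],
    [[0,0,0.05],[0,0,0]],
    [[0,0,0.072],[0,0,0]],
    [[0,0,0.072],[0,0,0]],
    [[0,0,0.072],[0,0,0]],
    [[0,0,0.072],[0,0,0]],
    [[0,0,0.072],[0,0,0]],
    [[0,0,0.072],[0,0,0]],
    [[0,0,0.072],[0,0,0]]
  ]
}}

```text
clock: 11.35
tcp_pos: [0.4425, 0.0221, 0.2258]
orientation: [-2.219, -2.223, -0.0]
contact_force: [-1.2, 0.6, 1.7]
grip_width: 0.0294
gripper_force: 50.6
```

Emit:
{"name": "apply_moves", "arguments": {
  "rows": [
    [[0,0,0.008],[0,0,0]],
    [[0,0,0.008],[0,0,0]],
    [[0,0,0.008],[0,0,0]],
    [[0,0,0.008],[0,0,0]],
    [[0,0,0.008],[0,0,0]],
    [[0,0,0.008],[0,0,0]],
    [[0,0,0.008],[0,0,0]],
    [[0,0,0.008],[0,0,0]]
  ]
}}

```text
clock: 12.35
tcp_pos: [0.4425, 0.0221, 0.2238]
orientation: [2.219, 2.224, 0.0]
contact_force: [-2.1, 0.4, 4.1]
grip_width: 0.0287
gripper_force: 50.6
```

Emit:
{"name": "apply_moves", "arguments": {
  "rows": [
    [[0,0,-0.08],[0,0,0]],
    [[0,0,-0.16],[0,0,0]],
    [[0.2,0.03,-0.16],[0,0,0]],
    [[0.4,0.05,-0.16],[0,0,0]],
    [[0.56,0.078,-0.16],[0,0,0]],
    [[0.56,0.078,-0.16],[0,0,0]],
    [[0.56,0.078,-0.08],[0,0,0]],
    [[0.56,0.078,-0.08],[0,0,0]],
    [[0.56,0.078,-0.08],[0,0,0]],
    [[0.56,0.078,-0.08],[0,0,0]]
  ]
}}

```text
clock: 13.6
tcp_pos: [0.4621, 0.1619, 0.2444]
orientation: [2.22, 2.223, 0.002]
contact_force: [0.4, -0.3, -2.7]
grip_width: 0.0291
gripper_force: 50.3
```

```bash
python3 - <<'E'
from bench import grab_frame,telemetry
from h import *
import cv2
fs=[grab_frame(n) for n in('wrist','scene')];o=telemetry.get_obs()
print(o['tcp_pos'],o['orientation'],o['contact_force'])
p=o['tcp_pos'];f=fs[1];u,v=map(int,proj(f,p-[0,0,.1]));print(u,v)
a=cv2.resize(fs[0]['frame'][140:340,180:380,::-1],(400,400));b=cv2.resize(f['frame'][v-50:v+50,u-50:u+50,::-1],(400,400),interpolation=cv2.INTER_CUBIC)
cv2.imwrite('pics/w5.png',np.hstack([a,b]))
E
```

```text
[0.46202735 0.16209301 0.24431616] [2.21948945e+00 2.22319484e+00 1.56083974e-03] [-0.10441264  0.61696051 -2.75846431]
276 288
```

View pics/w5.png

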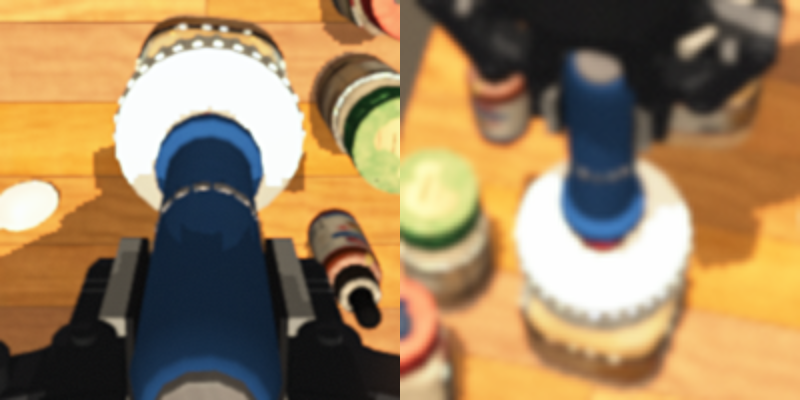

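Emit:
{"name": "apply_moves", "arguments": {
  "rows": [
    [[0,0,0.03],[0,0,0]],
    [[0,0,0.05],[0,0,0]],
    [[0,0,0.072],[0,0,0]],
    [[0,0,0.072],[0,0,0]],
    [[0,0,0.072],[0,0,0]],
    [[0,0,0.072],[0,0,0]],
    [[0,0,0.072],[0,0,0]],
    [[0,0,0.072],[0,0,0]],
    [[0,0,0.072],[0,0,0]]
  ]
}}

```text
clock: 14.82
tcp_pos: [0.4617, 0.1621, 0.2258]
orientation: [-2.219, -2.223, 0.0]
contact_force: [-1.5, -1.2, -0.9]
grip_width: 0.0291
gripper_force: 50.4
```

Emit:
{"name": "apply_moves", "arguments": {
  "rows": [
    [[0,0,0.008],[0,0,0]],
    [[0,0,0.008],[0,0,0]],
    [[0,0,0.008],[0,0,0]],
    [[0,0,0.008],[0,0,0]],
    [[0,0,0.008],[0,0,0]],
    [[0,0,0.008],[0,0,0]],
    [[0,0,0.008],[0,0,0]],
    [[0,0,0.008],[0,0,0]]
  ]
}}

```text
clock: 15.82
tcp_pos: [0.4618, 0.1621, 0.2238]
orientation: [2.219, 2.224, 0.0]
contact_force: [-0.9, 0.0, -0.7]
grip_width: 0.0287
gripper_force: 50.4
```

Emit:
{"name": "apply_moves", "arguments": {
  "rows": [
    [[0,0,0.004],[0,0,0]],
    [[0,0,0.008],[0,0,0]],
    [[0,0,0.012],[0,0,0]],
    [[0,0,0.016],[0,0,0]],
    [[0,0,0.02],[0,0,0]],
    [[0,0,0.022],[0,0,0]],
    [[0,0,0.022],[0,0,0]],
    [[0,0,0.022],[0,0,0]],
    [[0,0,0.022],[0,0,0]]
  ]
}}

```text
clock: 16.95
tcp_pos: [0.4617, 0.1621, 0.2182]
orientation: [2.219, 2.224, 0.0]
contact_force: [0.1, -1.3, -0.6]
grip_width: 0.0287
gripper_force: 50.4
```

Emit:
{"name": "apply_moves", "arguments": {
  "rows": [
    [[0,0,0.002],[0,0,0]],
    [[0,0,0.003],[0,0,0]],
    [[0,0,0.004],[0,0,0]],
    [[0,0,0.004],[0,0,0]],
    [[0,0,0.004],[0,0,0]],
    [[0,0,0.004],[0,0,0]]
  ]
}}

```text
clock: 17.7
tcp_pos: [0.4619, 0.1622, 0.2177]
orientation: [-2.219, -2.223, -0.001]
contact_force: [-2.4, 0.2, 5.0]
grip_width: 0.0289
gripper_force: 50.8
```

Emit:
{"name": "apply_moves", "arguments": {
  "rows": [
    [[0,0,0],[0,0,0]],
    [[0,0,0],[0,0,0]],
    [[0,0,0],[0,0,0]],
    [[0,0,0],[0,0,0]],
    [[0,0,0],[0,0,0]],
    [[0,0,0],[0,0,0]],
    [[0,0,0],[0,0,0]],
    [[0,0,0],[0,0,0]]
  ],
  "jaw": 1
}}

```text
clock: 18.7
tcp_pos: [0.4617, 0.1621, 0.2173]
orientation: [-2.219, -2.224, -0.0]
contact_force: [0.2, 0.7, 0.2]
grip_width: 0.0852
gripper_force: 0.0
```

Emit:
{"name": "apply_moves", "arguments": {
  "rows": [
    [[0,0,-0.1],[0,0,0]],
    [[0,0,-0.2],[0,0,0]],
    [[0,0,-0.3],[0,0,0]],
    [[0,0,-0.4],[0,0,0]],
    [[0,0,-0.5],[0,0,0]],
    [[0,0,-0.5],[0,0,0]],
    [[0,0,-0.5],[0,0,0]]
  ]
}}

```text
clock: 19.58
tcp_pos: [0.4613, 0.162, 0.3416]
orientation: [-2.219, -2.223, 0.001]
contact_force: [-0.6, 0.1, -1.2]
grip_width: 0.0857
gripper_force: 0.0
```

```bash
python3 - <<'E'
from bench import grab_frame,telemetry
from h import *
import cv2
fs=[grab_frame(n) for n in('wrist','scene')]
a=cv2.resize(fs[0]['frame'][100:300,180:380,::-1],(400,400));b=cv2.resize(fs[1]['frame'][230:330,226:326,::-1],(400,400),interpolation=cv2.INTER_CUBIC)
cv2.imwrite('pics/w6.png',np.hstack([a,b]))
for f in fs: print(proj(f,[.462,.162,.247]),proj(f,[.462,.162,.125]))
E
```

```text
(np.float64(284.6834273487789), np.float64(226.7007098266318)) (np.float64(284.15651333938473), np.float64(185.04694732829606))
(np.float64(276.1502931963084), np.float64(260.89441159277027)) (np.float64(276.9403726888738), np.float64(293.14385384294275))
```

View pics/w6.png

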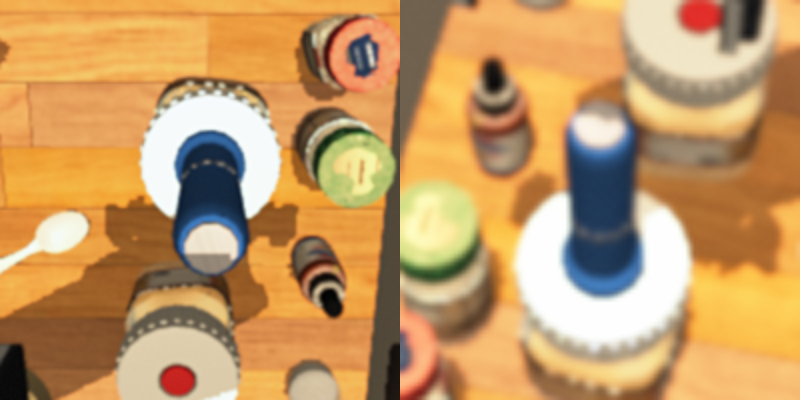

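The tester stands upright and flush on the far-left jar. It is released, and the bottle has not moved.

```bash
python3 -c "
from bench import job
print(job.hand_in())"
```

```text
the job is handed in; nothing more can be done
None
```

The failed seal is the leftmost jar (y ≈ 0.16): its plug sank while the other two held, the tester is released standing upright and flush on it with the bottle undisturbed, and the job is handed in; no verdict was returned.

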